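Rock a tight locating block out of its nest and hold it clear

TASK

The aluminium block is stuck in its steel nest: take it by the yellow grip and rock it free, first tipping the red end up about 10 degrees while the plain end stays down in the nest, then rocking it over the other way until the plain end stands about 10 degrees higher while the red end is still in the nest. Lift it out and finish holding it still, upright and straight above the nest, about 3 cm clear of it, so that the pocket can be inspected. Do not shift the spark plug, dropper bottle or distributor cap.

Things in the scene. Friction and masses are not known exactly. Their poses are not given: they have to be found in the camera images.
- nest: fixed steel nest, base plate 76 x 154 x 10 mm; origin under its centre on the bench, x across, y along the pocket to the post at the block's red end, z up. Pocket floor at z = 10 mm. Two side cheeks (inner faces x = +-21.5, 60 long in y) reach z = 29 mm; two grey end posts (36 wide, y from +-50 to +-66 mm) reach z = 36 mm, its highest points
- red_plunger (a joint): sprung brass plunger in the post at the red end (+y), over the rib on the block's end: 10 mm round nose, 26 mm wide, axis at y = 43.5, z = 27.2 mm in the nest. 0 = out, grows to 0.006 m pushed in (10 N plus 2 N per mm). An end lifted about 7 mm slips past its plunger, pops to about 13 mm and rests on it; one end takes 10 to 15 N, both at once 20 to 30 N
- plain_plunger (a joint): the same sprung plunger in the other post, at the plain end (y = -43.5 mm); m pushed in
- block: loose block, about 0.3 kg, starts seated, its axes parallel to the nest's: aluminium body 40 (x) x 70 (y) x 30 (z) mm, origin at the centre of its underside, 1.5 mm play to each cheek; top of the +y end painted red, -y end plain. A round rib crosses each end face 10 mm up, standing out 6 mm. Yellow grip on top, 24 (x) x 30 (y) mm, z = 30 to 75 mm; held across y it turns firmly with the gripper
- red_end (a point): middle of the block's bottom edge at the red end, block frame (0, 35, 0) mm
- plain_end (a point): middle of the block's bottom edge at the plain end, block frame (0, -35, 0) mm
- grip (a point): centre of the yellow grip, block frame (0, 0, 55) mm; 65 mm above the bench when seated
- spark_plug: bystander: spark plug lying flat, 21 x 71 x 18 mm, origin at the middle of its underside
- oil_dropper: bystander: small brown glass dropper bottle standing, 33 mm round, 102 mm tall, origin under its centre
- distributor_cap: bystander: brown distributor cap, 67 mm round, 45 mm tall, origin under its centre

How it is judged (in metres and radians):
On the way, in this order (a step that is already met when the one before it is completed fails the run):
1. the block is tipped with its red end up by at least 7 degrees (0.12 rad) while the bottom edge of the plain end is less than 9 mm above the pocket floor (angle between block's own y axis and vertical below 1.4508 rad and z of plain_end in the frame of nest below 0.019 m), for 0.1 s.
2. the block is tipped the other way, plain end up by at least 7 degrees (0.12 rad), while the bottom edge of the red end is still in the nest, less than 25 mm above the pocket floor (angle between block's own y axis and vertical above 1.6908 rad and z of red_end in the frame of nest below 0.035 m and horizontal distance between block and nest below 0.03 m), for 0.1 s.
At the end, for the whole second after the job is handed in: block held in the fingers (over 1 N), still (under 30 mm/s), not touching the nest; both bottom end edges over 40 mm above the nest's underside (4 mm over its posts), block underside below 95 mm; centred over the nest within 30 mm, upright within 0.14 rad (z of each of red_end, plain_end in the frame of nest above 0.04 m and z of block in the frame of nest below 0.095 m and horizontal distance between block and nest below 0.03 m and angle between block's own z axis and vertical below 0.14 rad and linear speed of block below 0.03 m/s and contact force between the fingers and block above 1 N and contact force between block and nest below 0.3 N); the arm keeps its last pose, push and grip.
It fails at once if the spark plug is moved more than 20 mm (distance of spark_plug from where it was at the start of the episode above 0.02 m).
It fails at once if the dropper bottle is moved more than 20 mm (distance of oil_dropper from where it was at the start of the episode above 0.02 m).
It fails at once if the distributor cap is moved more than 20 mm (distance of distributor_cap from where it was at the start of the episode above 0.02 m).
It also fails if it takes over 32 s, if anything falls off the work surface, if the arm or the gripper's body presses on something with over 40 N, if the wrist force passes 120 N, or if a joint passes its speed limit or range.

ROBOT

A 6-joint arm with a two-finger parallel gripper is mounted at the origin on a cart in front of the work surface, level with it; the furniture and walls round the work are solid. World frame = base frame: x ahead of the robot, y to its left, z up, the work surface at z = 0. Lengths are in mm, angles in rad, forces in N, time in s.
With the tool pointing down it reaches from about 275 to 1000 mm from the base axis. Payload 8.4 kg.
Tool frame: the origin (TCP) lies between the finger pads; the fingertips stand r.tips_ahead ahead of it and the grasp point (between the pads) lies 6 mm ahead of it (r.tips_ahead is the distance from the TCP to the fingertips, in mm); z points along the fingers, y is the line along which they close (so a half turn about z gives the same grasp; the last joint's range is limited). The gripper opens to 85 mm and grips with 20 to 120 N. Pads are 22 mm wide; open, the fingers measure 114 mm over their backs; the gripper's body (76 mm by 85 mm) begins 54 mm behind the grasp point. The pads swing forward as they close: fully open they stand 13 mm farther back than shut.
Start: joints at [-1.181, 0.353, 1.633, -0, 1.155, -0.002], TCP at [238.657, -577.643, 256.281] pointing down, gripper open.
Joint ranges: [-2.63, 2.63], [-0.92, 2.1], [0.06, 2.66], [-1.3, 4.44], [0, 2.69], [-3.02, 3.02]. Speed limits (rad/s): [2.22, 2.22, 2.79, 3.14, 3.14, 3.14].

INTERFACE

Orientations are given as [roll, pitch, yaw] about the fixed x, y, z axes, in that order (R = Rz(yaw) Ry(pitch) Rx(roll)).
In Python, from rig import r gives the robot as it stands.
- The arm moves only by the tool carry_out, never from a script. Its arguments are lists of equal length, an entry for each row: "delta_pos": the shift along the tool's x, y, z in m, a list of three; "rot": the turn, a rotation vector about the tool's x, y, z in degrees, a list of three. A call has 1 to 8 rows; each row is the pose to reach, as a shift and turn from the pose commanded when the call began, along the tool's axes at that moment; what a row does not reach only later rows make up. A row lasts 1/8 s, in which the tool goes at most 62.5 mm and 10.7 degrees, less where a joint would pass 70% of its speed; a pose out of reach is approached as far as the arm can. A call with a gripper value outside its range is refused whole. "claw" is the finger opening in m, from 0 to 0.0854, set as the call begins (left out, the last holds). The fingers move at their own pace and stop on an object; "grip_force" is the grip in N (left out, the last holds). Time passes only in rows, so rows that repeat a pose let the fingers close. It gives the time, the measured TCP pose, the force, the opening and the grip force at its end, in the units of the state.
- r.sense(): the state, without advancing time (a new reading comes with each control period).
- r.grab_frame(name): name is "scene" or "side" or "wrist"; returns the picture (400x640x3 uint8, blue, green, red); there is no depth.
- r.camera_info(name): a dict with "fx", "fy", "cx", "cy" (pixels), "pose" (4x4, takes a point from camera to world coordinates); the wrist camera has in their place "hand_eye" (4x4, takes a point from camera to tool coordinates, whose origin is the TCP and whose axes are the flange's). Camera axes: x right, y down, z forward; pixel columns grow to the right and rows downward; lengths in mm; the calibration is good to about 2 mm. A picture is of the moment at which its call begins: read the wrist's pose just before it. camera_info takes no time and is no camera call.
- r.sign_off(): hands the job in; it is judged then, once.
Trained networks look in the newest picture that a camera, given by its name, has taken for a name from the list of things; names that differ only in an ending like _2 or _b are one class to them, and where a whole thing is asked for, a point or a joint stands for the part that bears it (a point fixed in the world has none). Each returns a list of dicts, best first, with "p" (0 to 1); they miss things now and then, are a little off and sometimes report something else, mostly with a low value. They report only what shows in the picture. A call takes as long as a camera call.
- r.recognise(thing, camera): "box" ([left, top, right, bottom] in pixels, round what is visible of it).
- r.cut_out(thing, camera): "mask" (400x640 bool, what is visible of it) and "box" ([left, top, right, bottom] in pixels, round what is visible of it).
The state is a dict: "clock": time; "qpos": joint angles; "qvel": joint speeds; "joint_efforts": joint torques, N m; "eef_pos": TCP position; "tcp_rot": TCP orientation; "contact_force": force on the tool from outside, world axes, zero at the start; "wrist_torque": the same for the moment, N m; "opening": opening from 0.0 (shut) to 1.0 (fully open); "grasp_force": force on a finger pad.
Only numpy, scipy, OpenCV 4.12 (cv2) and the standard library are available. Lean on these libraries where they do the work, as an engineer would, in place of code of your own. Each camera call takes 0.05 s, during which the arm holds its last target. There are 200 camera calls.

## Working session

There is one attempt and no reset: what is moved stays moved. The work goes in short steps, Python scripts to look and compute and a tool call to move; the robot and the scene stay as the last step left them, time stands still between calls to the robot, and variables do not carry over. Pictures are saved under pics/ and viewed, at most 10 in all, crops included, and the job is handed in when it is done.

Besides the shell and the picture viewer there is one more tool, called after "Request:" as name(argument=value, ...) on one line, values as JSON. carry_out: Moves the arm, as the interface text tells. Its arguments: {"type":"object","properties":{"delta_pos":{"type":"array","items":{"type":"array","items":{"type":"number"}}},"rot":{"type":"array","items":{"type":"array","items":{"type":"number"}}},"claw":{"type":"number"},"grip_force":{"type":"number"}},"required":["delta_pos","rot"]}

```bash
mkdir -p pics; ls; python3 - <<'E'
from rig import r
import cv2,numpy as np
np.set_printoptions(precision=4,suppress=True)
print(r.sense(), r.tips_ahead)
fs=[]
for c in("scene","side"):
    f=r.grab_frame(c);fs.append(f);k=r.camera_info(c);print(c,k)
    for t in("block","nest","grip","red_end","plain_end","spark_plug","oil_dropper","distributor_cap"):
        print(c,t,[(np.round(d["box"],0).tolist(),round(d["p"],2)) for d in r.recognise(t,c)[:2]])
    cv2.imwrite(f"pics/{c}0.png",f)
print(r.camera_info("wrist"))
E
```

```text
pics
{'clock': 0.0, 'qpos': array([-1.1814,  0.3537,  1.6341, -0.    ,  1.1552, -0.0024]), 'qvel': array([-0.0007, -0.0015, -0.0005,  0.0003,  0.0008, -0.0003]), 'joint_efforts': array([ -0.0038, -60.5256, -34.2068,  -0.0002,   0.0095,   0.0001]), 'eef_pos': array([ 238.466 , -577.2384,  255.5452]), 'tcp_rot': array([-3.1402,  0.    ,  0.3918]), 'contact_force': array([-0.249 ,  0.1506, -0.5006]), 'wrist_torque': array([ 0.0588, -0.0419,  0.01  ]), 'grasp_force': 0.0, 'opening': 0.9991670488646627} 25.0
scene {'fx': 391.66220309690567, 'fy': 391.66220309690567, 'cx': 322.4216299374408, 'cy': 199.12778300303606, 'pose': array([[   0.8813,   -0.2646,    0.3916,  232.145 ],
       [  -0.4724,   -0.5131,    0.7166, -513.0732],
       [   0.0113,   -0.8166,   -0.5772,  552.8811],
       [   0.    ,    0.    ,    0.    ,    1.    ]])}
scene block [([295.0, 212.0, 334.0, 258.0], 0.96)]
scene nest [([278.0, 216.0, 354.0, 276.0], 0.61)]
scene grip [([297.0, 211.0, 332.0, 254.0], 0.82)]
scene red_end [([299.0, 210.0, 334.0, 253.0], 0.9)]
scene plain_end [([297.0, 209.0, 332.0, 255.0], 0.76)]
s
[... 523 characters left out ...]
  ,    1.    ]])}
side block [([282.0, 228.0, 318.0, 269.0], 0.83)]
side nest [([264.0, 235.0, 343.0, 289.0], 0.62)]
side grip [([285.0, 224.0, 321.0, 273.0], 0.81)]
side red_end [([285.0, 226.0, 318.0, 269.0], 0.67)]
side plain_end []
side spark_plug []
side oil_dropper [([334.0, 213.0, 352.0, 260.0], 0.89)]
side distributor_cap [([243.0, 214.0, 270.0, 239.0], 0.55)]
{'fx': 281.77997695339525, 'fy': 281.77997695339525, 'cx': 320.0355197155455, 'cy': 193.92984748890146, 'hand_eye': array([[  -0.0006,   -0.9544,   -0.2985,   75.7924],
       [   1.    ,   -0.0005,   -0.0007,    0.2172],
       [   0.0005,   -0.2985,    0.9544, -116.8927],
       [   0.    ,    0.    ,    0.    ,    1.    ]])}
```

```bash
python3 - <<'E'
import cv2,numpy as np
from rig import r
f=cv2.imread("pics/scene0.png");cv2.imwrite("pics/scene_c.png",cv2.resize(f[170:300,230:390],None,fx=5,fy=4.6,interpolation=cv2.INTER_CUBIC))
for c,(u,v) in (("scene",(316,246)),("side",(303,258))):
    k=r.camera_info(c);P=k["pose"];d=P[:3,:3]@[(u-k["cx"])/k["fx"],(v-k["cy"])/k["fy"],1];o=P[:3,3]
    for z in(0,40):print(c,z,np.round(o+d*(z-o[2])/d[2],0))
E
```

```text
scene 0 [515.  30.   0.]
scene 40 [495.  -9.  40.]
side 0 [526.  50.   0.]
side 40 [503.  -2.  40.]
```

View pics/scene_c.png

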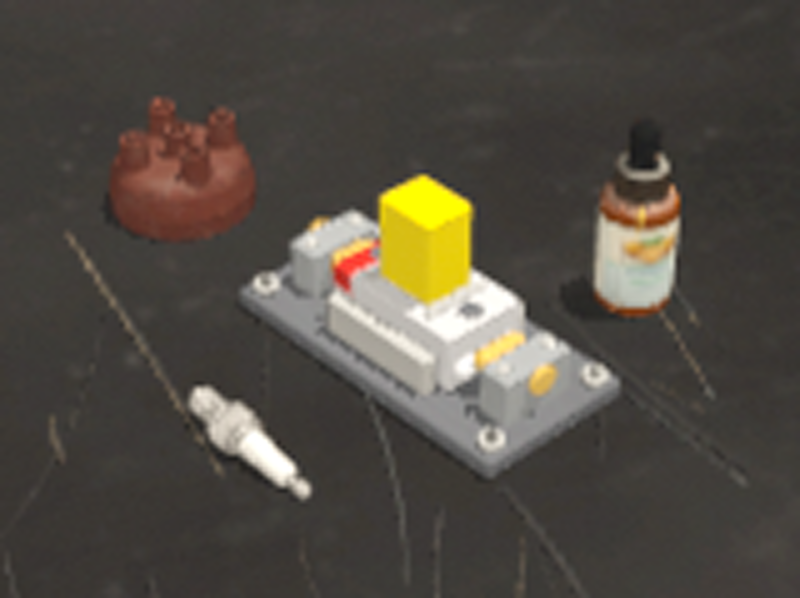

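The crop shows the nest running from the red end at upper left (crop ~(340,255)) to the plain end at lower right (~(520,370)). The cap is upper left, the bottle to the right and the plug at lower left. Next I fit the nest pose from the plate and grip corners.

```bash
cat > h.py <<'E'
import numpy as np, cv2
from rig import r
from scipy.optimize import least_squares
from scipy.spatial.transform import Rotation as R
np.set_printoptions(precision=2,suppress=True)
def proj(k,P,p):
    c=(np.asarray(p,float)-P[:3,3])@P[:3,:3]
    return np.c_[k["fx"]*c[:,0]/c[:,2]+k["cx"],k["fy"]*c[:,1]/c[:,2]+k["cy"]]
def place(q,pts): # nest x,y,yaw
    return np.asarray(pts,float)@R.from_euler("z",q[2]).as_matrix().T+[q[0],q[1],0]
def tool(s):
    T=np.eye(4);T[:3,:3]=R.from_euler("xyz",s["tcp_rot"]).as_matrix();T[:3,3]=s["eef_pos"];return T
def fit(k,P,pts,px,q0):
    s=least_squares(lambda q:(proj(k,P,place(q,pts))-px).ravel(),q0,x_scale=[1,1,.01],loss="soft_l1")
    print("x,y,yaw",s.x,"res\n",s.fun.reshape(-1,2));return s.x
def ground(k,P,u,v,z):
    d=P[:3,:3]@[(u-k["cx"])/k["fx"],(v-k["cy"])/k["fy"],1];o=P[:3,3];return o+d*(z-o[2])/d[2]
E
python3 - <<'E'
from h import *
k=r.camera_info("scene")
pts=[(-38,77,10),(-38,-77,10),(38,-77,10),(-12,15,85),(-12,-15,85),(12,-15,85),(12,15,85)]
cr=np.array([(240,293),(490,462),(620,380),(380,193),(430,228),(471,210),(422,176)])
px=cr/[5,4.6]+[230,170]-.4
for y in(1.,2.,.3): fit(k,k["pose"],pts,px,[500,5,y])
for n,u,v,z in(("plug",279,266,5),("bottle",357,236,5),("cap",266,215,10)):print(n,ground(k,k["pose"],u,v,z))
E
```

```text
x,y,yaw [513.17  32.18   0.27] res
 [[-0.41 -0.75]
 [-0.11  0.73]
 [ 0.83 -0.12]
 [-0.54  0.9 ]
 [-0.19  0.19]
 [ 0.57 -1.05]
 [ 0.01 -0.32]]
x,y,yaw [513.17  32.18   0.27] res
 [[-0.41 -0.75]
 [-0.11  0.73]
 [ 0.83 -0.12]
 [-0.54  0.9 ]
 [-0.19  0.19]
 [ 0.57 -1.05]
 [ 0.01 -0.32]]
x,y,yaw [513.17  32.18   0.27] res
 [[-0.41 -0.75]
 [-0.11  0.73]
 [ 0.83 -0.12]
 [-0.54  0.9 ]
 [-0.19  0.19]
 [ 0.57 -1.05]
 [ 0.01 -0.32]]
plug [421.95   7.01   5.  ]
bottle [605.03  12.65   5.  ]
cap [457.39 164.69  10.  ]
```

Request:
carry_out(delta_pos=[[0.04,-0.038,0.005],[0.08,-0.076,0.01],[0.12,-0.114,0.015],[0.16,-0.152,0.02],[0.2,-0.19,0.025],[0.24,-0.228,0.03],[0.28,-0.266,0.035],[0.32,-0.304,0.04]], rot=[[0,0,1],[0,0,2],[0,0,3],[0,0,4],[0,0,5],[0,0,6],[0,0,7],[0,0,7]], claw=0.085, grip_force=60)

```text
clock: 1.9
eef_pos: [419.0, -172.9, 216.5]
tcp_rot: [3.141, -0.001, 0.269]
contact_force: [0.9, -1.2, -0.0]
opening: 0.995
grasp_force: 0.0
```

Request:
carry_out(delta_pos=[[0.037,-0.043,0.007],[0.073,-0.087,0.013],[0.11,-0.13,0.02],[0.146,-0.173,0.026],[0.146,-0.173,0.026],[0.146,-0.173,0.026]], rot=[[0,0,0],[0,0,0],[0,0,0],[0,0,0],[0,0,0],[0,0,0]])

```text
clock: 2.65
eef_pos: [512.6, 31.1, 190.1]
tcp_rot: [3.141, 0.001, 0.271]
contact_force: [-0.7, -0.4, -0.8]
opening: 0.999
grasp_force: 0.0
```

```bash
python3 - <<'E'
from h import *
s=r.sense();f=r.grab_frame("wrist");print(s["clock"],s["eef_pos"],s["tcp_rot"],s["contact_force"])
cv2.imwrite("pics/w1.png",f);cv2.imwrite("pics/w1v.png",cv2.resize(f,(800,500)))
g=cv2.cvtColor(f,cv2.COLOR_BGR2HSV)
m=cv2.inRange(g,(22,120,90),(35,255,255));n,l,st,c=cv2.connectedComponentsWithStats(m)
i=1+st[1:,4].argmax();print(st[i],c[i],cv2.minAreaRect(np.argwhere(l==i)[:,::-1].astype(np.float32)))
k=r.camera_info("wrist");P=tool(s)@k["hand_eye"]
for q in([513.2,32.2,.27],):
  print(proj(k,P,place(q,[(-38,77,10),(-38,-77,10),(38,-77,10),(38,77,10),(-12,15,85),(-12,-15,85),(12,-15,85),(12,15,85)]))*1.25)
E
```

```text
2.65 [512.6   31.13 190.12] [3.14 0.   0.27] [-0.67 -0.37 -0.76]
[578 316  52  36 449] [600.66 334.77] ((603.1959228515625, 332.5743408203125), (10.462287902832031, 56.61260223388672), 54.462318420410156)
[[313.46 263.49]
 [484.48 263.52]
 [491.01 178.39]
 [306.78 178.38]
 [376.35 267.04]
 [420.78 267.05]
 [421.42 232.84]
 [375.61 232.84]]
```

View pics/w1v.png

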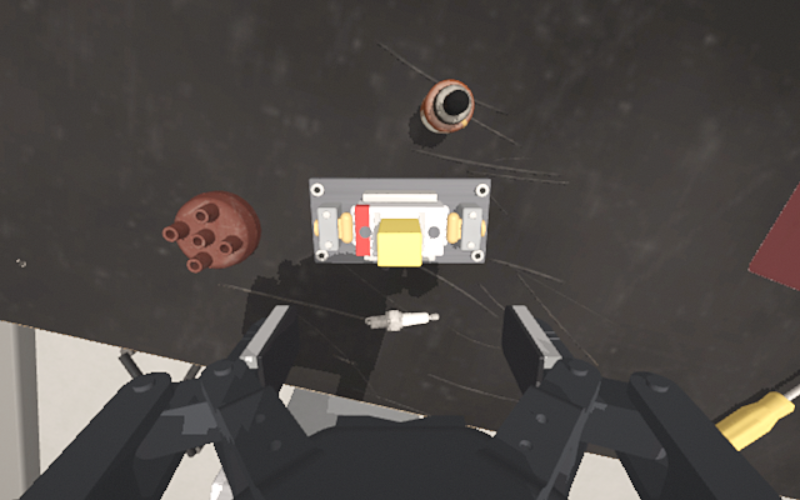

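The picture shows the yellow grip at view (400,248), the nest corners within about 2 px of the prediction, red end on the left, and the way down free of the bottle (450,105) and plug (400,320). I'll descend and close.

Request:
carry_out(delta_pos=[[0.001,0,0.04],[0.001,0,0.08],[0.001,0,0.108],[0.001,0,0.119],[0.001,0,0.119]], rot=[[0,0,0],[0,0,0],[0,0,0],[0,0,0],[0,0,0]])

```text
clock: 3.32
eef_pos: [513.7, 30.6, 71.3]
tcp_rot: [-3.141, 0.001, 0.268]
contact_force: [-0.4, -0.5, -0.1]
opening: 0.995
grasp_force: 0.0
```

Request:
carry_out(delta_pos=[[0,0,0],[0,0,0],[0,0,0],[0,0,0],[0,0,0],[0,0,0],[0,0,0],[0,0,0]], rot=[[0,0,0],[0,0,0],[0,0,0],[0,0,0],[0,0,0],[0,0,0],[0,0,0],[0,0,0]], claw=0.0, grip_force=100)

```text
clock: 4.32
eef_pos: [514.3, 31.7, 72.1]
tcp_rot: [3.142, -0.001, 0.27]
contact_force: [-2.3, 1.2, 6.9]
opening: 0.339
grasp_force: 98.0
```

```bash
python3 - <<'E'
from h import *
s=r.sense();print(s)
f=r.grab_frame("side");cv2.imwrite("pics/s2.png",cv2.resize(f[170:320,210:410],None,fx=4,fy=4,interpolation=cv2.INTER_CUBIC))
E
```

```text
{'clock': 4.325, 'qpos': array([0.06, 0.44, 2.  , 0.  , 0.69, 1.36]), 'qvel': array([ 0., -0., -0., -0.,  0., -0.]), 'joint_efforts': array([ -0.6 , -50.89, -20.95,  -0.15,  -0.53,  -0.05]), 'eef_pos': array([514.31,  31.65,  72.11]), 'tcp_rot': array([ 3.14, -0.  ,  0.27]), 'contact_force': array([-2.3 ,  1.17,  6.87]), 'wrist_torque': array([-0.02,  0.23,  0.  ]), 'grasp_force': 98.03890585899353, 'opening': 0.3386109187386609}
```

View pics/s2.png

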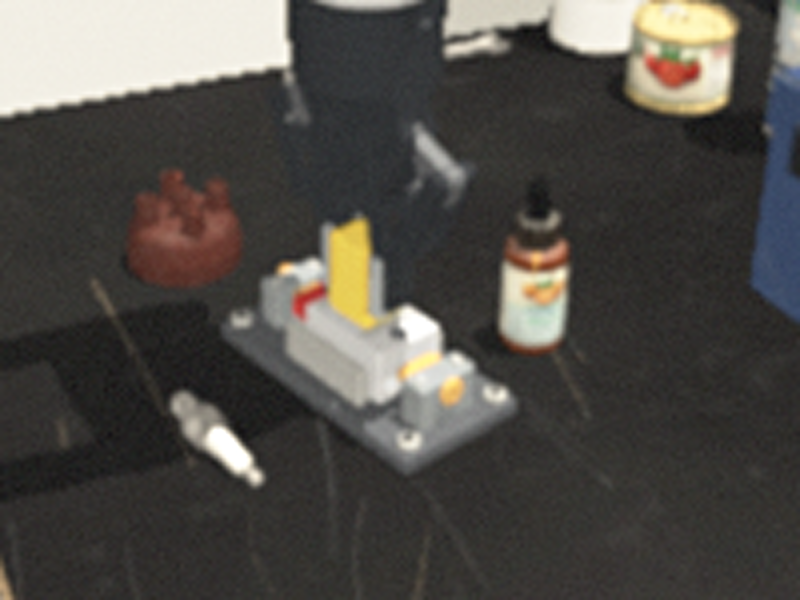

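Request:
carry_out(delta_pos=[[0,0.002,-0.002],[0,0.0042,-0.0033],[0,0.0062,-0.0043],[0,0.0083,-0.0053],[0,0.01,-0.006],[0,0.0115,-0.0065],[0,0.0115,-0.0065],[0,0.0115,-0.0065]], rot=[[2,0,0],[4,0,0],[6,0,0],[8,0,0],[9.5,0,0],[11,0,0],[11,0,0],[11,0,0]])

```text
clock: 5.38
eef_pos: [516.8, 20.7, 77.6]
tcp_rot: [-2.95, 0.0, 0.27]
contact_force: [1.3, 3.7, -5.9]
opening: 0.336
grasp_force: 101.4
```

```bash
python3 - <<'E'
from h import *
s=r.sense();print(s)
f=r.grab_frame("scene");cv2.imwrite("pics/s3.png",cv2.resize(f[180:290,240:380],None,fx=5,fy=5,interpolation=cv2.INTER_CUBIC))
E
```

```text
{'clock': 5.375, 'qpos': array([-0.07,  0.47,  1.96,  0.25,  0.8 ,  1.04]), 'qvel': array([ 0.  , -0.  ,  0.  , -0.01, -0.  , -0.  ]), 'joint_efforts': array([ -2.26, -58.99, -23.04,  -0.1 ,   0.73,   0.06]), 'eef_pos': array([516.79,  20.68,  77.61]), 'tcp_rot': array([-2.95,  0.  ,  0.27]), 'contact_force': array([ 1.27,  3.68, -5.89]), 'wrist_torque': array([ 0.65, -0.31, -0.  ]), 'grasp_force': 101.35210990905762, 'opening': 0.3357203099959472}
```

View pics/s3.png

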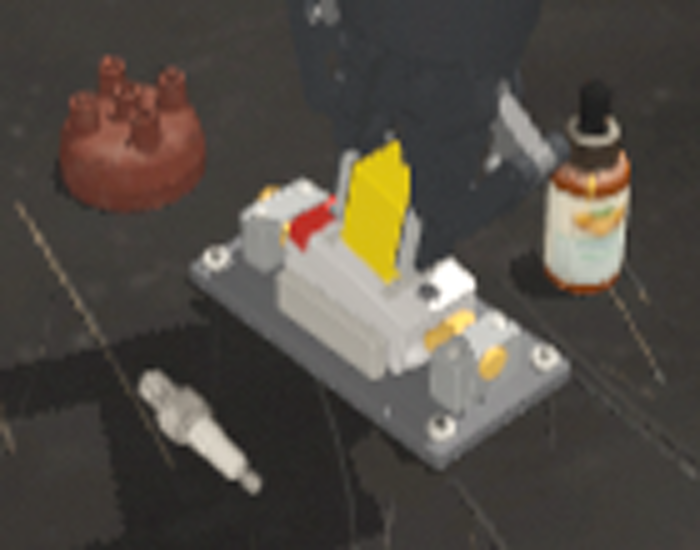

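The picture shows the block tipped red end up with the gripper (red edge at ~(315,225), plain end down), and the measured tilt is 11 degrees. Next I compute the rows for rocking over.

```bash
python3 - <<'E'
import numpy as np
a=np.radians(11);M=np.array([[np.cos(a),np.sin(a)],[-np.sin(a),np.cos(a)]])
for p,z in((8,24.4),(5,24.4),(2,24.4),(-1,24.4),(-4,24.4),(-7,24.5),(-10.5,25)):
    t=np.radians(p);T=np.array([62.1*np.sin(t)-.3,72.1-(z-35*np.sin(t)+62.1*np.cos(t))])
    print(p-11,np.round(M@(T-[11.5,-6.5]),1))
E
```

```text
-3 [-3.6 -1.8]
-6 [-7.2 -3.3]
-9 [-10.7  -4.7]
-12 [-14.3  -5.9]
-15 [-17.8  -6.9]
-18 [-21.3  -7.9]
-21.5 [-25.3  -9.2]
```

Request:
carry_out(delta_pos=[[0,-0.0036,-0.0018],[0,-0.0072,-0.0033],[0,-0.0107,-0.0047],[0,-0.0143,-0.0059],[0,-0.0178,-0.0069],[0,-0.0213,-0.0079],[0,-0.0253,-0.0092],[0,-0.0253,-0.0092]], rot=[[-3,0,0],[-6,0,0],[-9,0,0],[-12,0,0],[-15,0,0],[-18,0,0],[-21.5,0,0],[-21.5,0,0]])

```text
clock: 6.42
eef_pos: [511.2, 42.9, 92.1]
tcp_rot: [2.957, -0.001, 0.273]
contact_force: [0.5, -4.3, 0.1]
opening: 0.341
grasp_force: 103.5
```

```bash
python3 - <<'E'
from h import *
s=r.sense();print(s)
f=r.grab_frame("scene");cv2.imwrite("pics/s4.png",cv2.resize(f[180:290,240:380],None,fx=5,fy=5,interpolation=cv2.INTER_CUBIC))
E
```

```text
{'clock': 6.425, 'qpos': array([ 0.19,  0.41,  2.02, -0.28,  0.72,  1.7 ]), 'qvel': array([-0.03,  0.  , -0.01,  0.05, -0.  , -0.06]), 'joint_efforts': array([  3.88, -52.43, -21.89,  -0.16,  -0.09,   0.99]), 'eef_pos': array([511.16,  42.91,  92.11]), 'tcp_rot': array([ 2.96, -0.  ,  0.27]), 'contact_force': array([ 0.54, -4.27,  0.09]), 'wrist_torque': array([-0.64, -0.15,  0.01]), 'grasp_force': 103.54728698730469, 'opening': 0.3408130381825044}
```

View pics/s4.png

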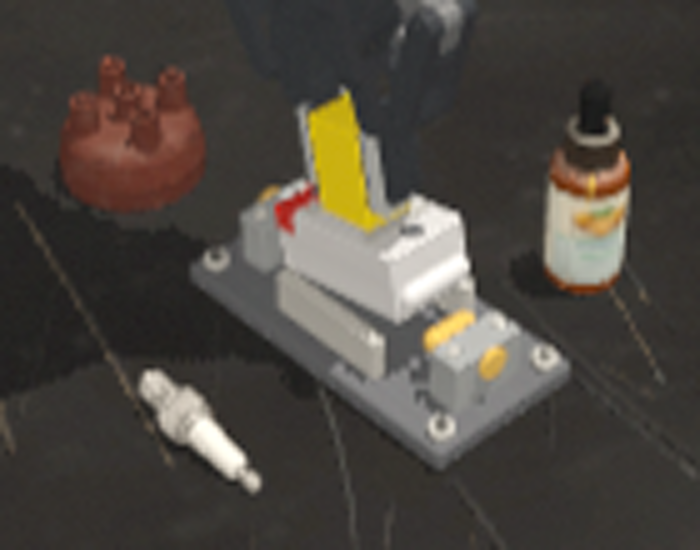

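The picture shows the plain end high and clear of its plunger (~(430,290)) and the red end still in the nest. Now lift, level and hold.

Request:
carry_out(delta_pos=[[0,0,0],[0,0.001,-0.006],[0,0.0022,-0.0118],[0,0.0076,-0.0189],[0,0.013,-0.026],[0,0.018,-0.033],[0,0.018,-0.033],[0,0.018,-0.033]], rot=[[0,0,0],[0,0,0],[0,0,0],[4,0,0],[7.5,0,0],[10.5,0,0],[10.5,0,0],[10.5,0,0]])

```text
clock: 7.48
eef_pos: [513.6, 31.3, 127.2]
tcp_rot: [3.141, 0.0, 0.269]
contact_force: [-0.3, -0.3, -3.0]
opening: 0.337
grasp_force: 103.4
```

```bash
python3 - <<'E'
from h import *
s=r.sense();print(s)
f=r.grab_frame("scene");cv2.imwrite("pics/s5.png",cv2.resize(f[170:290,240:380],None,fx=5,fy=5,interpolation=cv2.INTER_CUBIC))
E
```

```text
{'clock': 7.475, 'qpos': array([ 0.06,  0.35,  1.98, -0.  ,  0.81,  1.36]), 'qvel': array([ 0.01,  0.01,  0.  ,  0.  ,  0.  , -0.  ]), 'joint_efforts': array([ -0.62, -53.78, -26.91,   0.01,  -0.02,  -0.04]), 'eef_pos': array([513.65,  31.26, 127.2 ]), 'tcp_rot': array([3.14, 0.  , 0.27]), 'contact_force': array([-0.29, -0.31, -2.96]), 'wrist_torque': array([-0.06, -0.02, -0.02]), 'grasp_force': 103.42786073684692, 'opening': 0.33690341741774915}
```

View pics/s5.png

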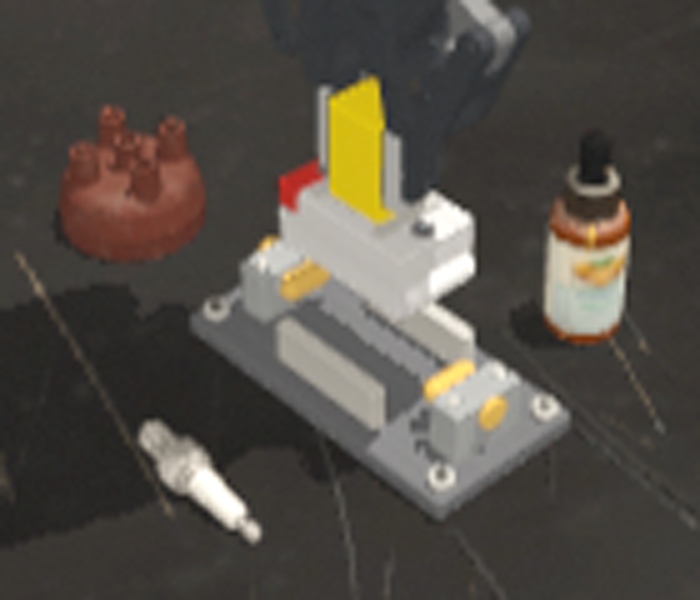

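The block hangs level and clear above the nest at ~(375,250), and the wrist carries about 3 N, which is its weight. The bystanders have not moved, so I'm handing in.

```bash
python3 -c "
from rig import r
print(r.sign_off())"
```

```text
the job is handed in; nothing more can be done
None
```

I rocked the block free, red end up about 11° and then plain end up about 10.5°. It was handed in at about 7.5 s, held still and level about 3 cm above the nest posts with the bystanders unmoved; the hand-in returned no verdict.

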